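# Turn the bored plate over for its second weld

## Task

The bored plate on the wide sloping rack has been welded on the face it shows. Take it and stand it on the small empty sloping rest, turned over: leaning on the rest in the middle of its ledge, same edge up as before, with the plain face showing and the weld bead against the rest. Leave the slotted plate where it is on the rack.

Things in the scene. Friction and masses are not known exactly. Their poses are not given: they have to be found in the camera images.
- bored_center (a point): Centre of the loose bored plate: aluminium, 80 wide, 120 tall, 10 thick, 0.24 kg; one round 36 mm hole 20 mm below centre, thin dark weld bead round it on one face. Leans on the rack, bead showing, left or right of the other plate. z: up the plate to its free top edge; y: width; x: out of the plain face (first into the rack, at the end outward). Top 48 mm is clear of the rails on both faces.
- slotted_center (a point): Centre of the slotted plate, a bystander on the same rack: same outline, size and material, but two 20 mm square holes side by side in place of the round one. Axes as for the bored plate. The two centres are 104 to 120 mm apart along the ledge, so at least 24 mm lies clear between them.
- rest_seat (a point): Fixed dark steel rest, 130 wide: mid-length of its ledge, in the corner where ledge meets rails, about 34 mm above the table. z: up the slope, 35 degrees back from vertical; y: along the ledge; x: into the slope, square to it. Rail fronts at x=0, ending at z=72; ledge top at z=0 from x=-30 to 0. A plate well seated has its centre at x=-5, y=0, z=60 mm.
- rack_seat (a point): The same corner point on the wide rack (fixed, dark steel, 250 mm along y, otherwise built like the rest) where both plates stand; axes as for the rest. Rack on the robot's left, rest on its right: their slopes face each other across the table, both turned somewhat away from the robot and up to 60 degrees off parallel; the plates' tops lean outward.
Things that resemble listed ones, but are neither listed nor needed, are in the scene too. Leave any yellow look-alike of the part that bears rest_seat alone.

How it is judged:
By the outcome, as a careful person would: the job done as asked, in the order asked, and still so for the second after the job is handed in, with the robot touching nothing.
It also fails if it takes over 48 s, if anything falls off the work surface, if the arm or the gripper's body presses on something with over 40 N, if the wrist force passes 120 N, or if a joint passes its speed limit or range.

## Robot

A 7-joint arm with a two-finger parallel gripper is mounted at the origin on the work surface. World frame = base frame: x ahead of the robot, y to its left, z up, the work surface at z = 0. Lengths are in m, angles in rad, forces in N, time in s.
With the tool pointing down it reaches from about 0.425 to 0.925 m from the base axis. Payload 6.8 kg.
Tool frame: the origin (TCP) lies midway between the tips of the shut fingers; the grasp point (between the pads) lies 19 mm behind it; z points along the fingers, y is the line along which they close (so a half turn about z gives the same grasp; the last joint's range is limited). The gripper opens to 85 mm and grips with 20 to 120 N. Pads are 22 mm wide; open, the fingers measure 114 mm over their backs; the gripper's body (76 mm by 85 mm) begins 54 mm behind the grasp point. The pads swing forward as they close: fully open they stand 13 mm farther back than shut.
Start: joints at [1.045, 0.477, 0.022, 1.555, -0.011, 1.109, -0.083], TCP at [0.274, -0.617, 0.201] pointing down, gripper open.
Joint ranges: [-2.96, 2.96], [-0.34, 2.1], [-1.41, 1.46], [0.24, 2.44], [-1.37, 4.51], [0.17, 1.92], [-2.96, 2.96]. Speed limits (rad/s): [2.39, 2.39, 3.14, 3.14, 3.14, 3.14, 3.14].

## Interface

Orientations are given as a unit quaternion [w, x, y, z].
In Python, from station import * gives the robot as it stands. The module is installed in compiled form; this text tells all that it offers.
- The arm moves only by the shell command python3 -m jog 'ROWS' [OPENING] [FORCE]. ROWS is JSON, a list of rows, each an object of numbers: "x", "y", "z": the shift along the tool's x, y, z in m; "ax", "ay", "az": the turn, a rotation vector about the tool's x, y, z in rad. In form: [{"x": .., "y": .., "z": .., "ax": .., "ay": .., "az": ..}, ...]. A call has 1 to 12 rows; each row is the pose to reach, as a shift and turn from the pose commanded when the call began, along the tool's axes at that moment; what a row does not reach only later rows make up. A row lasts 1/10 s, in which the tool goes at most 50 mm and 8.59 degrees, less where a joint would pass 70% of its speed; a pose out of reach is approached as far as the arm can. A call with a gripper value outside its range is refused whole. OPENING is the opening, from 0 (shut) to 1 (fully open), set as the call begins (- or left out, the last holds). The fingers move at their own pace and stop on an object; FORCE is the grip in N (left out, the last holds). Time passes only in rows, so rows that repeat a pose let the fingers close. It gives the time, the measured TCP pose, the force, the opening and the grip force at its end, in the units of the state.
- get_obs(): the state, without advancing time (a new reading comes with each control period).
- read_camera(name): name is "side" or "top" or "wrist"; returns the picture (384x512x3 uint8, red, green, blue); there is no depth.
- camera_params(name): a dict with "K" (3x3 intrinsics, pixels), "origin" and "attitude" of the camera in the world. Camera axes: x right, y up, looking along -z (the intrinsics and any distortion apply to the point x, -y, -z); pixel columns grow to the right and rows downward; lengths in m; the calibration is good to about 2 mm. A picture is of the moment at which its call begins: read the wrist's pose just before it. camera_params takes no time and is no camera call; for the wrist camera it gives the pose at the moment of the call.
- hand_in(): hands the job in; it is judged then, once.
The state is a dict: "t": time; "q": joint angles; "joint_vel": joint speeds; "joint_torque": joint torques, N m; "eef_pos": TCP position; "tool_rot": TCP orientation; "contact_force": force on the tool from outside, world axes, zero at the start; "torque": the same for the moment, N m; "gripper_width": opening from 0.0 (shut) to 1.0 (fully open); "grasp_force": force on a finger pad.
Only numpy, scipy, OpenCV 4.12 (cv2) and the standard library are available. Lean on these libraries where they do the work, as an engineer would, in place of code of your own. Each camera call takes 0.05 s, during which the arm holds its last target. There are 200 camera calls.

## Working session

There is one attempt and no reset: what is moved stays moved. The work goes in short steps, Python scripts to look and compute and a shell command to move; the robot and the scene stay as the last step left them, time stands still between calls to the robot, and variables do not carry over. Pictures are saved under pics/ and viewed, at most 10 in all, crops included, and the job is handed in when it is done.

```bash
mkdir -p pics; python3 - <<'E'
from station import *
import cv2,numpy as np
o=get_obs();print(o['t'],o['eef_pos'],o['tool_rot'],o['gripper_width'])
for n in ['side','top']:
    cv2.imwrite(f'pics/{n}0.png',read_camera(n)[:,:,::-1]);p=camera_params(n);print(n,p)
print(camera_params('wrist'))
E
```

```text
0.0 [ 0.27357427 -0.61635116  0.19961809] [-8.90193712e-04  9.78261599e-01  2.07372557e-01 -2.70420230e-04] 0.9979016238137313
side {'K': array([[382.77159381,   0.        , 254.01974789],
       [  0.        , 382.77159381, 188.28508189],
       [  0.        ,   0.        ,   1.        ]]), 'origin': array([ 0.24534578, -0.29988238,  0.58280871]), 'attitude': array([ 0.86468969,  0.32541459, -0.12955844, -0.36004401])}
top {'K': array([[377.84968297,   0.        , 254.7110554 ],
       [  0.        , 377.84968297, 190.82436457],
       [  0.        ,   0.        ,   1.        ]]), 'origin': array([0.47868769, 0.02633724, 0.83552449]), 'attitude': array([ 0.70780321,  0.02316028, -0.03870918, -0.70496796])}
{'K': array([[312.97770931,   0.        , 255.74322471],
       [  0.        , 312.97770931, 195.57524119],
       [  0.        ,   0.        ,   1.        ]]), 'origin': array([ 0.34171681, -0.58561499,  0.3733497 ]), 'attitude': array([ 0.8290764 , -0.12438589,  0.08164826, -0.53897498])}
```

View pics/side0.png

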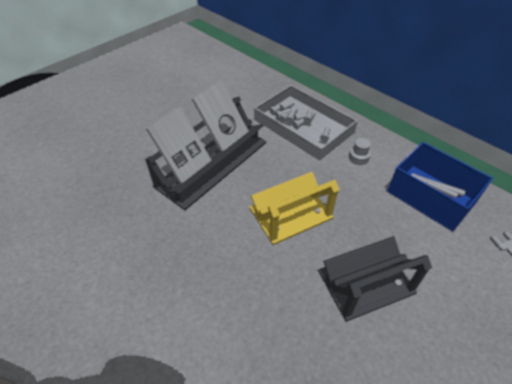

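View pics/top0.png

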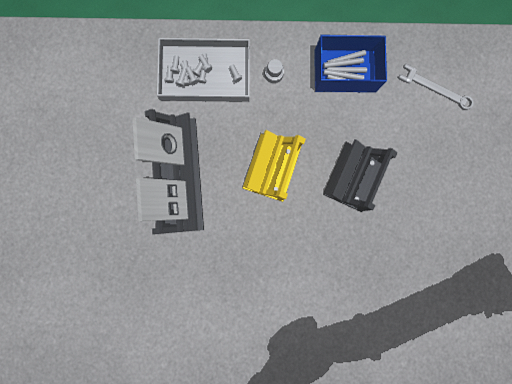

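The top view shows a rack with the bored plate (round hole at 169,143), the slotted plate (172,200), a yellow decoy rest (275,165) and the dark rest (358,175). The side view shows the bored plate at (222,118), slotted at (180,150), yellow at (295,205) and the dark rest at (375,280). What could be mistaken: the slotted plate for the bored one, and the yellow rest for the dark one. My choice is the round-hole plate and the dark rest.

```bash
python3 - <<'E'
import cv2,numpy as np
t=cv2.imread('pics/top0.png');s=cv2.imread('pics/side0.png')
def crop(im,x0,y0,w,h,k):
    c=cv2.resize(im[y0:y0+h,x0:x0+w],None,fx=k,fy=k,interpolation=cv2.INTER_CUBIC)
    c=cv2.convertScaleAbs(c,alpha=1.3,beta=15)
    for x in range((x0+9)//10*10,x0+w,10):
        L=8 if x%50 else 18
        cv2.line(c,((x-x0)*k,0),((x-x0)*k,L),(0,0,255),1)
        if x%20==0: cv2.putText(c,str(x),((x-x0)*k-10,28),0,.35,(0,0,255),1)
    for y in range((y0+9)//10*10,y0+h,10):
        cv2.line(c,(0,(y-y0)*k),(8,(y-y0)*k),(0,0,255),1)
        if y%20==0: cv2.putText(c,str(y),(10,(y-y0)*k+4),0,.35,(0,0,255),1)
    return c
def mont(a,b,f):
    H=max(a.shape[0],b.shape[0]);o=np.zeros((H,a.shape[1]+b.shape[1],3),np.uint8)
    o[:a.shape[0],:a.shape[1]]=a;o[:b.shape[0],a.shape[1]:]=b;cv2.imwrite(f,o);print(o.shape)
mont(crop(t,125,100,85,140,4),crop(s,140,75,135,135,3),'pics/rack.png')
mont(crop(t,318,130,85,85,4),crop(s,315,230,120,90,3),'pics/rest.png')
E
```

```text
(560, 745, 3)
(340, 700, 3)
```

View pics/rack.png

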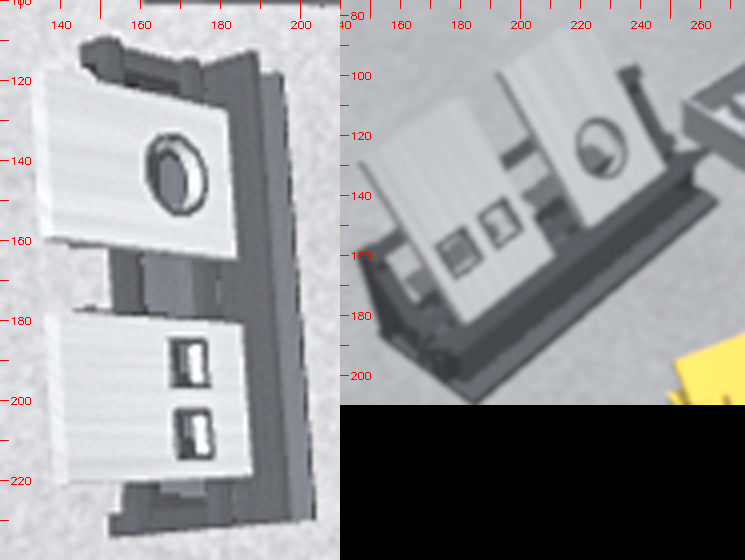

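View pics/rest.png

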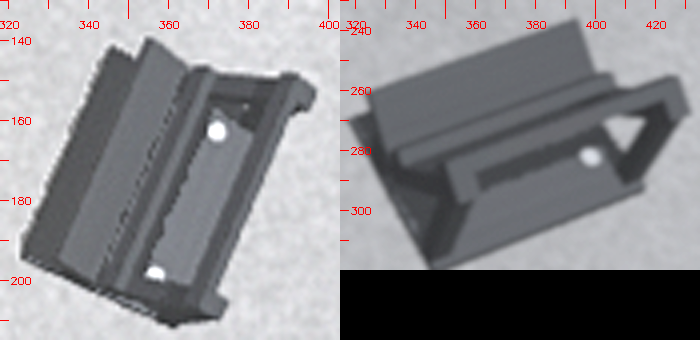

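```bash
cat > h.py <<'E'
from station import *
import numpy as np,cv2
from scipy.spatial.transform import Rotation as R
from scipy.optimize import least_squares
P={n:camera_params(n) for n in('side','top')}
def quat(q): return R.from_quat([q[1],q[2],q[3],q[0]])
def proj(p,X,):
    c=(quat(p['attitude']).inv().apply(np.atleast_2d(X)-p['origin']))*[1,-1,-1]
    u=c@p['K'].T; return u[:,:2]/u[:,2:]
def frame(yaw):  # h_back azimuth
    h=np.array([np.cos(yaw),np.sin(yaw),0]);u=np.array([0,0,1.]);c,s=np.cos(np.radians(35)),np.sin(np.radians(35))
    z=c*u+s*h;x=c*h-s*u;return np.array([x,np.cross(z,x),z]).T
def toW(seat,yaw,L): return np.atleast_2d(L)@frame(yaw).T+seat
E
cat > fit.py <<'E'
from h import *
b=.040
def pts(y,l): return [[-.010,y+l[0]*b,l[1]] for l in l]
# +y sign decided: y = z x x
obs_top=dict(b=[(181.5,127),(184.25,164.75)],bh=(169.3,143.5),s=[(185.75,180.75),(188.25,218.75)])
obs_side=dict(b=[(249.7,131.7),(221.3,150.7),(193.3,100)],bh=(227,124.3),s=[(211.7,161.7),(181,183.3),(146.7,129.3)])
sg=np.sign(frame(np.pi/2)[0,1]);print('y axis',frame(np.pi/2)[:,1])
def model(v,n):
    X,Y,Z,yaw,yb,ys=v;o=[]
    far,near=sg*b,-sg*b   # far = larger world x
    o+=[[-.01,yb+far,0],[-.01,yb+near,0]]
    if n=='side':o+=[[-.01,yb+near,.12]]
    o+=[[-.01,yb,.04]]
    o+=[[-.01,ys+far,0],[-.01,ys+near,0]]
    if n=='side':o+=[[-.01,ys+near,.12]]
    return proj(P[n],toW([X,Y,Z],yaw,o))
O={'top':np.array(obs_top['b']+[obs_top['bh']]+obs_top['s']),'side':np.array(obs_side['b']+[obs_side['bh']]+obs_side['s'])}
f=lambda v:np.r_[(model(v,'top')-O['top']).ravel(),(model(v,'side')-O['side']).ravel(),(v[2]-.034)/.002,(v[4]+v[5])*1]
r=least_squares(f,[.55,.2,.034,np.pi/2,sg*.056,-sg*.056]);print('rack',r.x.round(4),'gap',r.x[4]-r.x[5]);print(r.fun.round(1))
# rest
lt=[(356,140),(333,195.5),(364.75,147.5),(342.25,202)];ls=[(393.3,236),(324.3,261.7)]
sr=np.sign(frame(-np.pi/2)[0,1])
def g(v):
    l=[[-.03,sr*.065,0],[-.03,-sr*.065,0],[0,sr*.065,0],[0,-sr*.065,0]];W=toW(v[:3],v[3],l)
    return np.r_[(proj(P['top'],W)-lt).ravel(),(proj(P['side'],W[:2])-ls).ravel(),(v[2]-.034)/.002]
q=least_squares(g,[.55,-.2,.034,-np.pi/2-.4]);print('rest',q.x.round(4));print(q.fun.round(1))
np.savez('fit.npz',rack=r.x,rest=q.x)
# overlay
for n in('top','side'):
    im=cv2.resize(cv2.imread(f'pics/{n}0.png'),None,fx=4,fy=4,interpolation=cv2.INTER_CUBIC)
    def poly(S,yaw,L,c):
        p=proj(P[n],toW(S,yaw,L)); cv2.polylines(im,[np.int32(p*4)],True,c,1)
    for v,w in((r.x,.125),(q.x,.065)):
        poly(v[:3],v[3],[[0,-w,0],[0,w,0],[0,w,.072],[0,-w,.072]],(0,0,255));poly(v[:3],v[3],[[0,-w,0],[0,w,0],[-.03,w,0],[-.03,-w,0]],(0,255,0))
    for y in r.x[4:6]:poly(r.x[:3],r.x[3],[[-.01,y-b,0],[-.01,y+b,0],[-.01,y+b,.12],[-.01,y-b,.12]],(255,0,0))
    cv2.imwrite(f'pics/ov_{n}.png',im)
t=cv2.imread('pics/ov_top.png');s=cv2.imread('pics/ov_side.png')
a=cv2.resize(t[400:960,480:1640],(800,386));c=cv2.resize(s[280:1280,540:1740],None,fx=.35,fy=.35);
cv2.imwrite('pics/ov.png',np.vstack([a[:386,:],np.pad(cv2.resize(s[900:1280,1240:1780],(304,214)),((0,0),(0,496),(0,0)))]))
E
python3 fit.py
```

```text
y axis [-1.000000e+00  6.123234e-17  0.000000e+00]
rack [ 0.5856  0.1647  0.0309  1.6582 -0.058   0.058 ] gap -0.11608997753323855
[ 0.6  0.7  0.4 -0.2  0.2  0.1  0.1  0.6  0.2  0.3 -1.6 -0.4  1.6  0.3
  0.2 -1.2 -0.2  0.1 -1.  -1.2  0.5  0.   0.3 -0.5 -1.6  0. ]
rest [ 0.587  -0.2038  0.0334 -1.979 ]
[ 0.7  0.3  0.3  0.7  0.  -1.  -0.2 -0.6 -0.  -0.1 -0.7  0.  -0.3]
```

View pics/ov.png

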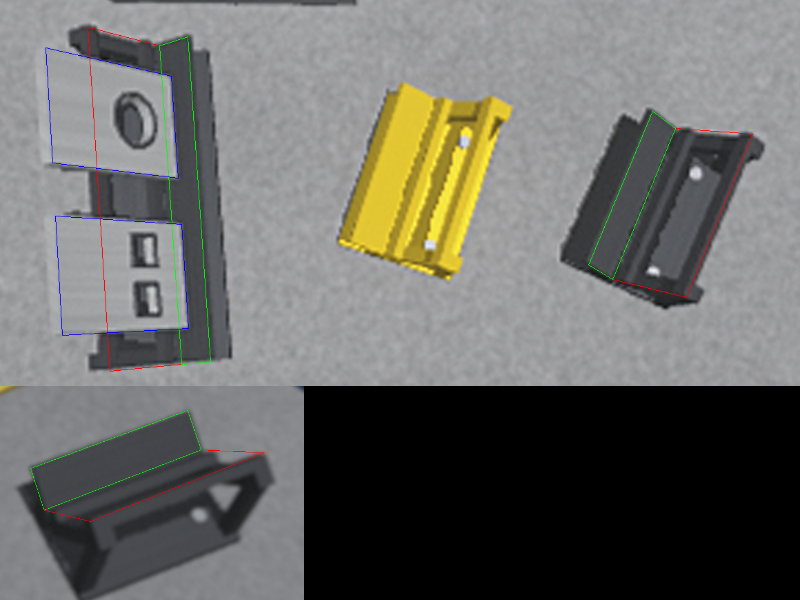

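```bash
cat >> h.py <<'E'
F=np.load('fit.npz') if __import__('os').path.exists('fit.npz') else None
def rackpose(L):
    v=F['rack'];A=frame(v[3]);return toW(v[:3],v[3],L)[0],R.from_matrix(np.array([-A[:,1],-A[:,0],-A[:,2]]).T)
def restpose(L):
    v=F['rest'];A=frame(v[3]);return toW(v[:3],v[3],L)[0],R.from_matrix(np.array([A[:,1],A[:,0],-A[:,2]]).T)
def rel(p,rot):
    o=get_obs();T=quat(o['tool_rot']);d=T.inv().apply(p-o['eef_pos']);a=(T.inv()*rot).as_rotvec()
    print('shift',d.round(4),'turn',a.round(3),'rows',max(np.linalg.norm(d)/.05,np.linalg.norm(a)/.15).round(1),'world',np.round(p,3))
E
python3 - <<'E'
from h import *
yb=F['rack'][4]
p,r=rackpose([-.005,yb,.200]);rel(p,r)
o=get_obs();T=quat(o['tool_rot'])
rel(np.array([.55,-.1,.30]),T*R.from_rotvec(.5*(T.inv()*r).as_rotvec()))
print(r.as_matrix().round(2))
E
```

```text
shift [ 0.6928 -0.6731  0.0032] turn [-0.607 -0.101  0.32 ] rows 19.3 world [0.634 0.28  0.198]
shift [ 0.4621 -0.36   -0.0997] turn [-0.303 -0.05   0.16 ] rows 11.9 world [ 0.55 -0.1   0.3 ]
[[ 1.    0.07  0.05]
 [ 0.09 -0.82 -0.57]
 [ 0.    0.57 -0.82]]
```

```bash
python3 -m jog '[{"z":-0.05},{"x":0.46,"y":-0.36,"z":-0.10,"ax":-0.30,"ay":-0.05,"az":0.16},{"x":0.46,"y":-0.36,"z":-0.10,"ax":-0.30,"ay":-0.05,"az":0.16},{"x":0.46,"y":-0.36,"z":-0.10,"ax":-0.30,"ay":-0.05,"az":0.16},{"x":0.46,"y":-0.36,"z":-0.10,"ax":-0.30,"ay":-0.05,"az":0.16},{"x":0.46,"y":-0.36,"z":-0.10,"ax":-0.30,"ay":-0.05,"az":0.16},{"x":0.46,"y":-0.36,"z":-0.10,"ax":-0.30,"ay":-0.05,"az":0.16},{"x":0.46,"y":-0.36,"z":-0.10,"ax":-0.30,"ay":-0.05,"az":0.16},{"x":0.46,"y":-0.36,"z":-0.10,"ax":-0.30,"ay":-0.05,"az":0.16},{"x":0.46,"y":-0.36,"z":-0.10,"ax":-0.30,"ay":-0.05,"az":0.16},{"x":0.46,"y":-0.36,"z":-0.10,"ax":-0.30,"ay":-0.05,"az":0.16},{"x":0.46,"y":-0.36,"z":-0.10,"ax":-0.30,"ay":-0.05,"az":0.16}]' 0.45 60
python3 - <<'E'
from h import *
p,r=rackpose([-.005,F['rack'][4],.200]);rel(p,r)
E
```

```text
shift [ 0.6928 -0.6731  0.0032] turn [-0.607 -0.101  0.32 ] rows 19.3 world [0.634 0.28  0.198]validation failed for argument at $[0]...
```

```bash
python3 -m jog '[{"x":0,"y":0,"z":-0.05,"ax":0,"ay":0,"az":0},{"x":0.46,"y":-0.36,"z":-0.10,"ax":-0.30,"ay":-0.05,"az":0.16},{"x":0.46,"y":-0.36,"z":-0.10,"ax":-0.30,"ay":-0.05,"az":0.16},{"x":0.46,"y":-0.36,"z":-0.10,"ax":-0.30,"ay":-0.05,"az":0.16},{"x":0.46,"y":-0.36,"z":-0.10,"ax":-0.30,"ay":-0.05,"az":0.16},{"x":0.46,"y":-0.36,"z":-0.10,"ax":-0.30,"ay":-0.05,"az":0.16},{"x":0.46,"y":-0.36,"z":-0.10,"ax":-0.30,"ay":-0.05,"az":0.16},{"x":0.46,"y":-0.36,"z":-0.10,"ax":-0.30,"ay":-0.05,"az":0.16},{"x":0.46,"y":-0.36,"z":-0.10,"ax":-0.30,"ay":-0.05,"az":0.16},{"x":0.46,"y":-0.36,"z":-0.10,"ax":-0.30,"ay":-0.05,"az":0.16},{"x":0.46,"y":-0.36,"z":-0.10,"ax":-0.30,"ay":-0.05,"az":0.16},{"x":0.46,"y":-0.36,"z":-0.10,"ax":-0.30,"ay":-0.05,"az":0.16}]' 0.45 60
python3 - <<'E'
from h import *
p,r=rackpose([-.005,F['rack'][4],.200]);rel(p,r)
E
```

```text
t: 1.3
eef_pos: [0.5276, -0.139, 0.2969]
tool_rot: [0.151, 0.98, 0.126, 0.007]
contact_force: [1.1, -0.4, -0.1]
gripper_width: 0.447
grasp_force: 0.0
shift [ 0.2099 -0.3899 -0.0234] turn [-0.305 -0.05   0.16 ] rows 8.9 world [0.634 0.28  0.198]
```

```bash
python3 -m jog '[{"x":0.2,"y":-0.38,"z":-0.03,"ax":-0.30,"ay":-0.05,"az":0.16},{"x":0.2,"y":-0.38,"z":-0.03,"ax":-0.30,"ay":-0.05,"az":0.16},{"x":0.2,"y":-0.38,"z":-0.03,"ax":-0.30,"ay":-0.05,"az":0.16},{"x":0.2,"y":-0.38,"z":-0.03,"ax":-0.30,"ay":-0.05,"az":0.16},{"x":0.2,"y":-0.38,"z":-0.03,"ax":-0.30,"ay":-0.05,"az":0.16},{"x":0.2,"y":-0.38,"z":-0.03,"ax":-0.30,"ay":-0.05,"az":0.16},{"x":0.2,"y":-0.38,"z":-0.03,"ax":-0.30,"ay":-0.05,"az":0.16},{"x":0.2,"y":-0.38,"z":-0.03,"ax":-0.30,"ay":-0.05,"az":0.16},{"x":0.2,"y":-0.38,"z":-0.03,"ax":-0.30,"ay":-0.05,"az":0.16},{"x":0.2,"y":-0.38,"z":-0.03,"ax":-0.30,"ay":-0.05,"az":0.16},{"x":0.2,"y":-0.38,"z":-0.03,"ax":-0.30,"ay":-0.05,"az":0.16},{"x":0.2,"y":-0.38,"z":-0.03,"ax":-0.30,"ay":-0.05,"az":0.16}]'
python3 - <<'E'
from h import *
p,r=rackpose([-.005,F['rack'][4],.200]);rel(p,r)
p,r=rackpose([-.005,F['rack'][4],.083]);rel(p,r)
w=camera_params('wrist');im=read_camera('wrist')[:,:,::-1].copy()
b=.04;y=F['rack'][4]
for x in(0,-.01):
    q=proj(w,toW(F['rack'][:3],F['rack'][3],[[x,y-b,0],[x,y+b,0],[x,y+b,.12],[x,y-b,.12]]));cv2.polylines(im,[np.int32(q*8)],True,(0,0,255),1,cv2.LINE_AA,3)
cv2.imwrite('pics/w1.png',cv2.resize(im,(768,576)))
E
```

```text
t: 2.5
eef_pos: [0.6258, 0.2677, 0.2066]
tool_rot: [0.299, 0.953, 0.042, 0.013]
contact_force: [0.3, 0.3, 0.6]
gripper_width: 0.451
grasp_force: 0.0
shift [ 0.009  -0.0147  0.0009] turn [-0.004  0.001  0.   ] rows 0.3 world [0.634 0.28  0.198]
shift [ 0.0091 -0.0142  0.1179] turn [-0.004  0.001  0.   ] rows 2.4 world [0.64  0.213 0.102]
```

View pics/w1.png

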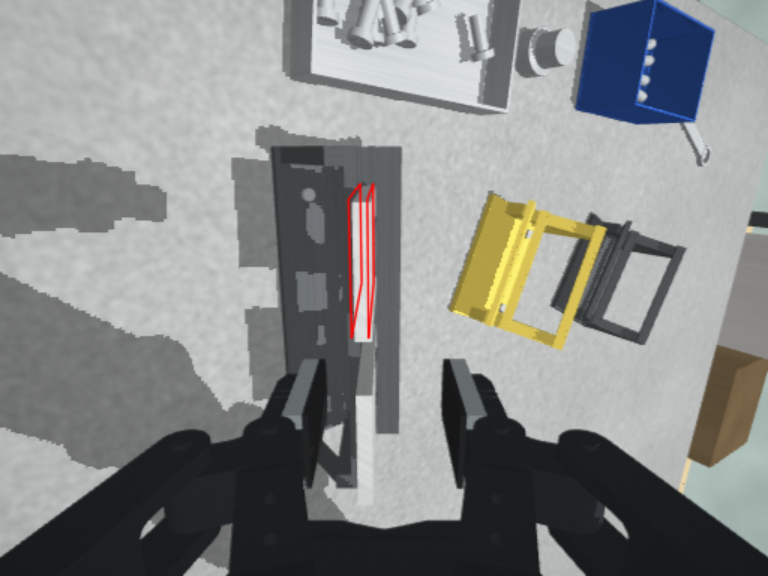

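The wrist view shows the plate's top edge at about (350–372, 200–341), matching the predicted red outline. The gripper is above it, slightly towards the slotted plate.

```bash
python3 - <<'E'
from h import *
w=camera_params('wrist');b=.04;y=F['rack'][4]
print((1.5*proj(w,toW(F['rack'][:3],F['rack'][3],[[0,y-b,.12],[-.01,y-b,.12],[0,y+b,.12],[-.01,y+b,.12],[-.005,y,.12],[-.005,y+.005,.12],[-.01,y,.12]]))).round(1))
p,r=rackpose([-.005,y,.083]);rel(p,r)
E
```

```text
[[345.7 199.3]
 [364.4 199.3]
 [349.  338. ]
 [366.1 338. ]
 [356.4 271.7]
 [356.5 280.4]
 [365.3 271.7]]
shift [ 0.0088 -0.0153  0.1179] turn [-0.004  0.001 -0.001] rows 2.4 world [0.64  0.213 0.102]
```

```bash
python3 -m jog '[{"x":0.009,"y":-0.013,"z":0.0,"ax":-0.004,"ay":0,"az":0},{"x":0.009,"y":-0.013,"z":0.0,"ax":-0.004,"ay":0,"az":0},{"x":0.009,"y":-0.013,"z":0.03,"ax":-0.004,"ay":0,"az":0},{"x":0.009,"y":-0.013,"z":0.06,"ax":-0.004,"ay":0,"az":0},{"x":0.009,"y":-0.013,"z":0.09,"ax":-0.004,"ay":0,"az":0},{"x":0.009,"y":-0.013,"z":0.117,"ax":-0.004,"ay":0,"az":0},{"x":0.009,"y":-0.013,"z":0.117,"ax":-0.004,"ay":0,"az":0},{"x":0.009,"y":-0.013,"z":0.117,"ax":-0.004,"ay":0,"az":0}]'
python3 - <<'E'
from h import *
p,r=rackpose([-.005,F['rack'][4],.083]);rel(p,r)
cv2.imwrite('pics/w2.png',cv2.resize(read_camera('wrist')[:,:,::-1],(640,480)))
E
```

```text
t: 3.35
eef_pos: [0.6399, 0.2127, 0.1046]
tool_rot: [0.3, 0.953, 0.041, 0.013]
contact_force: [0.5, 1.3, 0.9]
gripper_width: 0.451
grasp_force: 0.0
shift [-0.0003 -0.002   0.0021] turn [-0.001  0.    -0.001] rows 0.1 world [0.64  0.213 0.102]
```

View pics/w2.png

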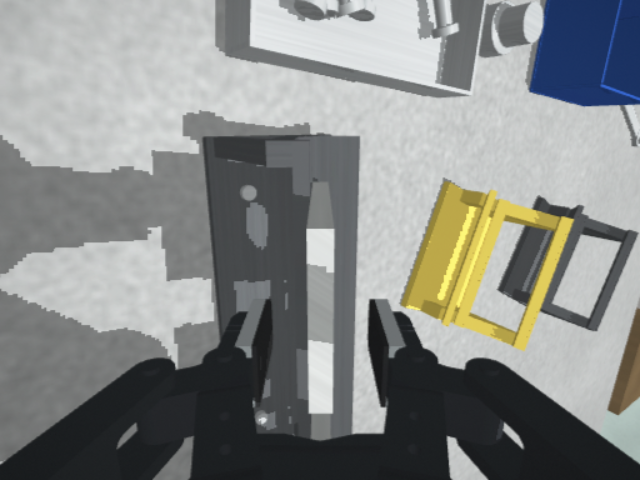

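The plate's top edge (307–334, 228–412) lies centred between the fingers, which are at x about 268 and 372.

```bash
python3 -m jog '[{"x":0,"y":0,"z":0,"ax":0,"ay":0,"az":0},{"x":0,"y":0,"z":0,"ax":0,"ay":0,"az":0},{"x":0,"y":0,"z":0,"ax":0,"ay":0,"az":0},{"x":0,"y":0,"z":0,"ax":0,"ay":0,"az":0},{"x":0,"y":0,"z":0,"ax":0,"ay":0,"az":0},{"x":0,"y":0,"z":0,"ax":0,"ay":0,"az":0},{"x":0,"y":0,"z":0,"ax":0,"ay":0,"az":0},{"x":0,"y":0,"z":0,"ax":0,"ay":0,"az":0}]' 0 80
python3 - <<'E'
from h import *
w=camera_params('wrist');b=.04;y=F['rack'][4]
print((1.25*proj(w,toW(F['rack'][:3],F['rack'][3],[[-.005,y-b,.12],[-.005,y+b,.12],[-.005,y,.12]]))).round(1))
p,r=rackpose([-.005,y,.083]);rel(p,r)
cv2.imwrite('pics/w3.png',read_camera('wrist')[:,:,::-1])
E
```

```text
t: 4.2
eef_pos: [0.6401, 0.2152, 0.105]
tool_rot: [0.299, 0.953, 0.042, 0.014]
contact_force: [-1.4, 3.0, 6.3]
gripper_width: 0.075
grasp_force: 78.6
[[319.8 223.2]
 [319.7 404. ]
 [319.7 320.3]]
shift [-0.0007 -0.0002  0.0039] turn [-0.003 -0.002 -0.   ] rows 0.1 world [0.64  0.213 0.102]
```

```bash
python3 -m jog '[{"x":0,"y":0.002,"z":-0.01,"ax":0,"ay":0,"az":0},{"x":0,"y":0.006,"z":-0.03,"ax":0,"ay":0,"az":0},{"x":0,"y":0.01,"z":-0.06,"ax":0,"ay":0,"az":0},{"x":0,"y":0.01,"z":-0.10,"ax":0,"ay":0,"az":0},{"x":0,"y":0.01,"z":-0.14,"ax":0,"ay":0,"az":0},{"x":0,"y":0.03,"z":-0.18,"ax":0,"ay":0,"az":0},{"x":0,"y":0.03,"z":-0.18,"ax":0,"ay":0,"az":0},{"x":0,"y":0.03,"z":-0.18,"ax":0,"ay":0,"az":0}]'
python3 - <<'E'
from h import *
p,r=restpose([-.03,0,.20]);rel(p,r)
o=get_obs();T=quat(o['tool_rot']);h=T*R.from_rotvec(.5*(T.inv()*r).as_rotvec())
rel(np.array([.61,0.03,.29]),h)
E
```

```text
t: 5.05
eef_pos: [0.6328, 0.2928, 0.2692]
tool_rot: [0.299, 0.953, 0.042, 0.014]
contact_force: [-0.3, -0.0, -4.1]
gripper_width: 0.081
grasp_force: 78.5
shift [-0.1324  0.4367  0.3701] turn [ 1.192e+00 -1.000e-03  5.280e-01] rows 11.8 world [ 0.551 -0.287  0.214]
shift [-0.0459  0.2252  0.1311] turn [ 0.596 -0.     0.264] rows 5.3 world [0.61 0.03 0.29]
```

```bash
python3 -m jog '[{"x":-0.046,"y":0.225,"z":0.131,"ax":0.596,"ay":0,"az":0.264},{"x":-0.046,"y":0.225,"z":0.131,"ax":0.596,"ay":0,"az":0.264},{"x":-0.046,"y":0.225,"z":0.131,"ax":0.596,"ay":0,"az":0.264},{"x":-0.046,"y":0.225,"z":0.131,"ax":0.596,"ay":0,"az":0.264},{"x":-0.046,"y":0.225,"z":0.131,"ax":0.596,"ay":0,"az":0.264},{"x":-0.132,"y":0.437,"z":0.37,"ax":1.192,"ay":0,"az":0.528},{"x":-0.132,"y":0.437,"z":0.37,"ax":1.192,"ay":0,"az":0.528},{"x":-0.132,"y":0.437,"z":0.37,"ax":1.192,"ay":0,"az":0.528},{"x":-0.132,"y":0.437,"z":0.37,"ax":1.192,"ay":0,"az":0.528},{"x":-0.132,"y":0.437,"z":0.37,"ax":1.192,"ay":0,"az":0.528},{"x":-0.132,"y":0.437,"z":0.37,"ax":1.192,"ay":0,"az":0.528},{"x":-0.132,"y":0.437,"z":0.37,"ax":1.192,"ay":0,"az":0.528}]'
python3 - <<'E'
from h import *
p,r=restpose([-.03,0,.20]);rel(p,r)
E
```

```text
t: 6.25
eef_pos: [0.5478, -0.291, 0.2118]
tool_rot: [-0.294, 0.934, -0.196, 0.059]
contact_force: [1.0, 0.5, -2.3]
gripper_width: 0.077
grasp_force: 78.8
shift [ 0.0013 -0.006   0.0009] turn [ 0.002  0.002 -0.007] rows 0.1 world [ 0.551 -0.287  0.214]
```

```bash
cat >> h.py <<'E'
def ov(im,n,k,x0,y0,w,h):
    c=cv2.resize(im[y0:y0+h,x0:x0+w],None,fx=k,fy=k,interpolation=cv2.INTER_CUBIC);c=cv2.convertScaleAbs(c,alpha=1.3,beta=10)
    p=camera_params(n);o=get_obs();T=quat(o['tool_rot'])
    def poly(W,col): cv2.polylines(c,[np.int32((proj(p,W)-[x0,y0])*k)],True,col,1,cv2.LINE_AA)
    for y in(-.005,.005): poly(T.apply([[-.0027+a*.04,y,.027+b*.06] for a,b in((1,1),(-1,1),(-1,-1),(1,-1))])+o['eef_pos'],(255,0,0))
    v=F['rest'];m=.065
    poly(toW(v[:3],v[3],[[0,-m,0],[0,m,0],[0,m,.072],[0,-m,.072]]),(0,0,255));poly(toW(v[:3],v[3],[[0,-m,0],[0,m,0],[-.03,m,0],[-.03,-m,0]]),(0,255,0))
    return c
E
python3 - <<'E'
from h import *
s=read_camera('side')[:,:,::-1];t=read_camera('top')[:,:,::-1];w=read_camera('wrist')[:,:,::-1]
a=ov(s,'side',3,300,140,130,190);b=ov(w,'wrist',1,100,0,400,384)
b=ov(t,'top',3,290,110,130,120)
H=max(a.shape[0],b.shape[0]);pad=lambda i:np.pad(i,((0,H-i.shape[0]),(0,0),(0,0)))
cv2.imwrite('pics/pre.png',np.hstack([pad(a),pad(b)]));cv2.imwrite('pics/prew.png',w)
p,r=restpose([-.03,0,.20]);rel(p,r)
E
```

```text
shift [ 0.0006 -0.0077  0.0012] turn [ 0.003 -0.    -0.011] rows 0.2 world [ 0.551 -0.287  0.214]
```

View pics/pre.png

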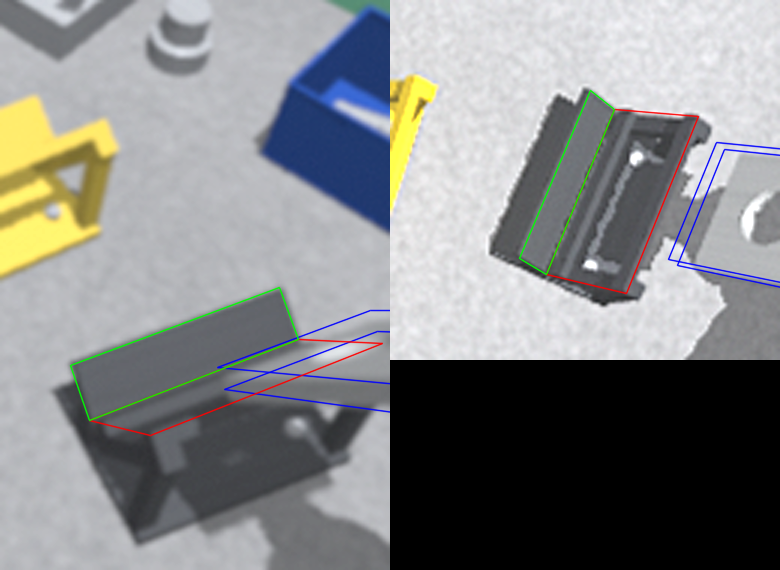

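The plate in hand matches the predicted outline sideways in the top view (lower edge through about 690,258). Its bottom edge may be a few mm nearer the gripper than I assumed, so I'll find the ledge by force.

```bash
python3 -m jog '[{"x":0.003,"y":0.01,"z":0.0,"ax":0.003,"ay":0,"az":-0.011},{"x":0.003,"y":0.01,"z":0.03,"ax":0.003,"ay":0,"az":-0.011},{"x":0.003,"y":0.01,"z":0.06,"ax":0.003,"ay":0,"az":-0.011},{"x":0.003,"y":0.01,"z":0.085,"ax":0.003,"ay":0,"az":-0.011},{"x":0.003,"y":0.01,"z":0.1,"ax":0.003,"ay":0,"az":-0.011},{"x":0.003,"y":0.01,"z":0.1,"ax":0.003,"ay":0,"az":-0.011},{"x":0.003,"y":0.01,"z":0.1,"ax":0.003,"ay":0,"az":-0.011},{"x":0.003,"y":0.01,"z":0.1,"ax":0.003,"ay":0,"az":-0.011}]'
python3 - <<'E'
from h import *
p,r=restpose([-.005,.0027,.087]);rel(p,r)
s=read_camera('side')[:,:,::-1];t=read_camera('top')[:,:,::-1]
a=ov(s,'side',3,300,190,130,130);b=ov(t,'top',3,310,110,130,130)
cv2.imwrite('pics/pre2.png',np.hstack([a,b]))
E
```

```text
t: 7.2
eef_pos: [0.5739, -0.2454, 0.1284]
tool_rot: [-0.294, 0.935, -0.189, 0.064]
contact_force: [-0.2, 0.3, -2.3]
gripper_width: 0.075
grasp_force: 78.8
shift [-0.002   0.0139  0.0157] turn [ 0.    -0.003  0.011] rows 0.4 world [ 0.571 -0.247  0.108]
```

View pics/pre2.png

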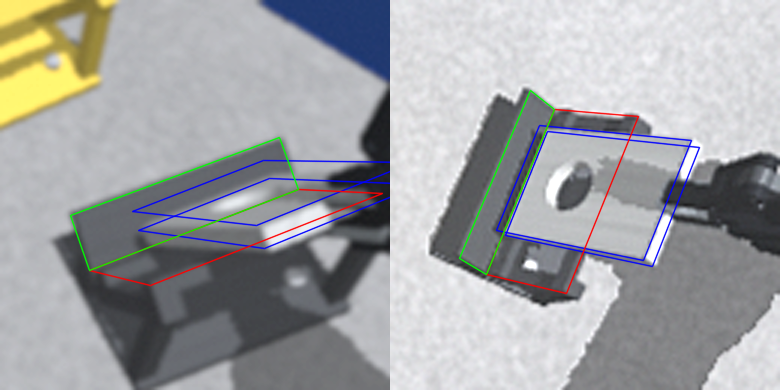

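Top view: the plate sits about 4 mm further up in the fingers than I modelled (its top edge is just outside the blue outline). Sideways it is centred over the rest.

```bash
python3 -m jog '[{"x":-0.002,"y":0.008,"z":0.005,"ax":0,"ay":-0.003,"az":0.011},{"x":-0.002,"y":0.008,"z":0.01,"ax":0,"ay":-0.003,"az":0.011},{"x":-0.002,"y":0.008,"z":0.014,"ax":0,"ay":-0.003,"az":0.011},{"x":-0.002,"y":0.008,"z":0.014,"ax":0,"ay":-0.003,"az":0.011},{"x":-0.002,"y":0.008,"z":0.014,"ax":0,"ay":-0.003,"az":0.011}]'
cat > st.py <<'E'
from h import *
o=get_obs();print('tool force',quat(o['tool_rot']).inv().apply(o['contact_force']).round(1))
p,r=restpose([-.005,.0027,.083]);rel(p,r)
E
python3 st.py
```

```text
t: 7.8
eef_pos: [0.5723, -0.2414, 0.1111]
tool_rot: [-0.295, 0.934, -0.193, 0.06]
contact_force: [-0.7, 0.4, -3.1]
gripper_width: 0.074
grasp_force: 78.7
tool force [-0.8  1.7  2.6]
shift [0.0013 0.0065 0.0038] turn [-0.001  0.003 -0.   ] rows 0.2 world [ 0.572 -0.245  0.104]
```

```bash
python3 -m jog '[{"x":0.001,"y":0,"z":0.002,"ax":0,"ay":0,"az":0},{"x":0.001,"y":0,"z":0.003,"ax":0,"ay":0,"az":0},{"x":0.001,"y":0,"z":0.003,"ax":0,"ay":0,"az":0}]'; python3 st.py
```

```text
t: 8.1
eef_pos: [0.5739, -0.2413, 0.1092]
tool_rot: [-0.295, 0.934, -0.193, 0.06]
contact_force: [-2.3, -0.9, 3.0]
gripper_width: 0.081
grasp_force: 79.4
tool force [-1.8 -0.3 -3.5]
shift [-0.0001  0.006   0.0018] turn [-0.     0.002 -0.001] rows 0.1 world [ 0.572 -0.245  0.104]
```

```bash
python3 -m jog '[{"x":0,"y":0.002,"z":0,"ax":0,"ay":0,"az":0},{"x":0,"y":0.004,"z":0,"ax":0,"ay":0,"az":0},{"x":0,"y":0.005,"z":0,"ax":0,"ay":0,"az":0},{"x":0,"y":0.005,"z":0,"ax":0,"ay":0,"az":0}]'; python3 st.py
```

```text
t: 8.5
eef_pos: [0.5726, -0.2445, 0.1067]
tool_rot: [-0.296, 0.934, -0.193, 0.06]
contact_force: [-3.6, -1.4, 5.5]
gripper_width: 0.071
grasp_force: 79.9
tool force [-2.8 -0.9 -6.1]
shift [-0.0002  0.0017  0.0018] turn [-0.002  0.002 -0.   ] rows 0.0 world [ 0.572 -0.245  0.104]
```

```bash
python3 -m jog '[{"x":0,"y":0.001,"z":0.0005,"ax":0,"ay":0,"az":0},{"x":0,"y":0.002,"z":0.001,"ax":0,"ay":0,"az":0},{"x":0,"y":0.003,"z":0.001,"ax":0,"ay":0,"az":0},{"x":0,"y":0.003,"z":0.001,"ax":0,"ay":0,"az":0}]'; python3 st.py
```

```text
t: 8.9
eef_pos: [0.5725, -0.245, 0.1063]
tool_rot: [-0.297, 0.933, -0.193, 0.06]
contact_force: [-6.0, 0.2, 18.0]
gripper_width: 0.077
grasp_force: 81.1
tool force [ -5.6  -8.6 -16. ]
shift [-0.0003  0.0011  0.0017] turn [-0.004  0.002  0.001] rows 0.0 world [ 0.572 -0.245  0.104]
```

```bash
python3 -m jog '[{"x":0,"y":0,"z":0,"ax":0,"ay":0,"az":0},{"x":0,"y":0,"z":0,"ax":0,"ay":0,"az":0},{"x":0,"y":0,"z":0,"ax":0,"ay":0,"az":0},{"x":0,"y":0,"z":0,"ax":0,"ay":0,"az":0},{"x":0,"y":0,"z":0,"ax":0,"ay":0,"az":0},{"x":0,"y":0,"z":0,"ax":0,"ay":0,"az":0}]' 0.4 20; python3 st.py
```

```text
t: 9.5
eef_pos: [0.5715, -0.2461, 0.1032]
tool_rot: [-0.295, 0.934, -0.193, 0.06]
contact_force: [0.2, 0.5, 0.0]
gripper_width: 0.401
grasp_force: 0.0
tool force [ 0.  -0.5  0.3]
shift [ 0.0001 -0.0018 -0.    ] turn [-0.001  0.003 -0.001] rows 0.0 world [ 0.572 -0.245  0.104]
```

Now I'll retreat up the slope and then look.

```bash
python3 -m jog '[{"x":0,"y":0,"z":-0.02,"ax":0,"ay":0,"az":0},{"x":0,"y":0,"z":-0.05,"ax":0,"ay":0,"az":0},{"x":0,"y":0,"z":-0.09,"ax":0,"ay":0,"az":0},{"x":0,"y":0,"z":-0.13,"ax":0,"ay":0,"az":0},{"x":0,"y":0,"z":-0.17,"ax":0,"ay":0,"az":0},{"x":0,"y":0,"z":-0.2,"ax":0,"ay":0,"az":0},{"x":0,"y":0,"z":-0.2,"ax":0,"ay":0,"az":0}]'
cat > fin.py <<'E'
from h import *
s=read_camera('side')[:,:,::-1];t=read_camera('top')[:,:,::-1];k=3
v=F['rest'];W=toW(v[:3],v[3],[[x,y,z] for x in(0,-.01) for y,z in((-.04,0),(.04,0),(.04,.12),(-.04,.12))])
def f(im,n,x0,y0,w,h):
    c=cv2.convertScaleAbs(cv2.resize(im[y0:y0+h,x0:x0+w],None,fx=k,fy=k,interpolation=cv2.INTER_CUBIC),alpha=1.2)
    q=np.int32((proj(P[n],W)-[x0,y0])*k)
    for a in(q[:4],q[4:]): cv2.polylines(c,[a],True,(255,0,0),1,cv2.LINE_AA)
    return c
a=f(s,'side',310,190,130,130);b=f(t,'top',310,120,130,130)
cv2.imwrite('pics/fin.png',np.vstack([np.hstack([a,b]),np.pad(t[100:240,120:420],((0,0),(0,480),(0,0)))]))
E
python3 fin.py
```

```text
t: 10.2
eef_pos: [0.5266, -0.3563, 0.2706]
tool_rot: [-0.293, 0.934, -0.195, 0.063]
contact_force: [0.2, 0.2, 0.9]
gripper_width: 0.399
grasp_force: 0.0
```

View pics/fin.png

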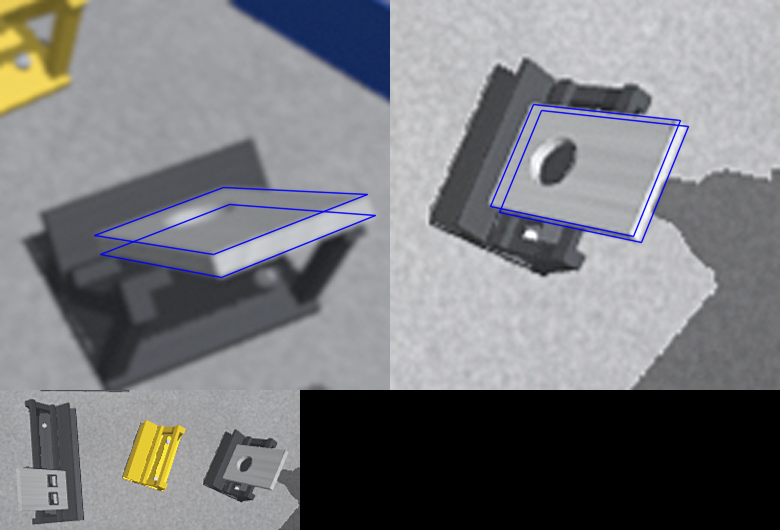

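The plate sits on the rest within a pixel or two of the ideal outline, with its round hole at (553,160), the plain face showing and the gripper clear. The slotted plate hasn't moved.

```bash
python3 -c "
from station import *
print(hand_in())"
```

```text
the job is handed in; nothing more can be done
None
```

The bored plate is turned over and leaning centred on the small dark rest, plain face out and bead against the rails, with the slotted plate still on the rack; I handed the job in at about 10 s.

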